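# Heft the spacer tubs and set out the full one

## Robot

A 7-joint arm with a two-finger parallel gripper is mounted at the origin on the work surface. World frame = base frame: x ahead of the robot, y to its left, z up, the work surface at z = 0. Lengths are in mm, angles in rad, forces in N, time in s.
With the tool pointing down it reaches from about 350 to 900 mm from the base axis. Payload 19.9 kg.
Tool frame: the origin (TCP) lies at the very end of the fingers, on their centre line; the grasp point (between the pads) lies 19 mm behind it; z points along the fingers, y is the line along which they close (so a half turn about z gives the same grasp; the last joint's range is limited). The gripper opens to 94 mm and grips with 3 to 60 N. Pads are 16 mm wide; open, the fingers measure 119 mm over their backs; the gripper's body (75 mm by 177 mm) begins 78 mm behind the grasp point.
Start: joints at [1.294, 0.417, -0.01, 1.614, 0.005, 1.111, -0.053], TCP at [145.4, -607.83, 205.425] pointing down, gripper open.
Joint ranges: [-2.81, 2.81], [-0.39, 2.02], [-1.27, 1.25], [0.06, 2.57], [-1.19, 4.33], [0.19, 2], [-2.82, 2.82]. Speed limits (rad/s): [1.89, 1.89, 2.39, 2.39, 3.01, 3.01, 3.01].

## Interface

Orientations are given as a unit quaternion [w, x, y, z].
In Python, from rig import * gives the robot as it stands.
- The arm moves only by the tool play_rows, never from a script. Its argument "deltas" is a list of rows, each a list of 4 numbers: the shift along the tool's x, y, z in cm, then the turn about the tool's z in degrees. In form: [[x, y, z, turn], ...]. A call has 1 to 20 rows; each row is the pose to reach, as a shift and turn from the pose commanded when the call began, along the tool's axes at that moment; what a row does not reach only later rows make up. A row lasts 1/10 s, in which the tool goes at most 50 mm and 8.59 degrees, less where a joint would pass 70% of its speed; a pose out of reach is approached as far as the arm can. A call with a gripper value outside its range is refused whole. "hand" is the finger opening in cm, from 0 to 9.4, set as the call begins (left out, the last holds). The fingers move at their own pace and stop on an object; "newtons" is the grip in N (left out, the last holds). Time passes only in rows, so rows that repeat a pose let the fingers close. It gives the time, the measured TCP pose, the force, the opening and the grip force at its end, in the units of the state.
- read_state(): the state, without advancing time (a new reading comes with each control period).
- get_image(name): name is "side" or "top" or "wrist"; returns a dict with "frame" (480x640x3 uint8, red, green, blue), "fov_y" (degrees; the focal length in pixels is half the picture's height over the tangent of half this angle, whatever the lens; pixels are square), "cx", "cy" (the principal point, pixels), "R" (3x3) and "t" (3): a world point X has camera coordinates R X + t; the wrist camera has in their place "hand_eye" (4x4, takes a point from camera to tool coordinates, whose origin is the TCP and whose axes are the flange's). Camera axes: x right, y down, z forward; pixel columns grow to the right and rows downward; lengths in mm; the calibration is good to about 2 mm. The wrist camera is an equidistant fisheye: a pixel r from the principal point sees the ray r / f radians off the axis. A picture is of the moment at which its call begins: read the wrist's pose just before it. There is no depth.
- job_done(): hands the job in; it is judged then, once.
Trained networks look in the newest picture that a camera, given by its name, has taken for a name from the list of things; names that differ only in an ending like _2 or _b are one class to them, and where a whole thing is asked for, a point or a joint stands for the part that bears it (a point fixed in the world has none). Each returns a list of dicts, best first, with "confidence" (0 to 1); they miss things now and then, are a little off and sometimes report something else, mostly with a low value. They report only what shows in the picture. A call takes as long as a camera call. They do not tell look-alikes from the thing itself.
- trace(camera, target): "region" (480x640 bool, what is visible of it).
- spot_point(camera, target): "xyz" ([x, y, z] in mm, in world coordinates, good to about 4 mm: a listed point, or the origin of a listed thing).
The state is a dict: "time": time; "q": joint angles; "qvel": joint speeds; "tau": joint torques, N m; "position": TCP position; "eef_rot": TCP orientation; "force": force on the tool from outside, world axes, zero at the start; "ft_torque": the same for the moment, N m; "grip_width": opening from 0.0 (shut) to 1.0 (fully open); "grip_force": force on a finger pad.
Only numpy, scipy, OpenCV 4.12 (cv2) and the standard library are available. Lean on these libraries where they do the work, as an engineer would, in place of code of your own. Each camera call takes 0.05 s, during which the arm holds its last target. There are 200 camera calls.

## Task

The three closed tubs of coin-cell spacers look the same, but one is full, one part-used and one nearly empty: heft them to feel which is the heaviest, and stand that full one upright on the floor of the steel tray, ready for the next batch of cells. Leave the other two standing on the bench where they were, keep every tub upright and set it down gently rather than dropping it, and do not disturb the petri dishes, tape roll or tweezers.

Things in the scene. Friction and masses are not known exactly. Their poses are not given: they have to be found in the camera images.
- tub_a_centre (a point): one of three white plastic screw-cap tubs that look the same, 84 mm tall, upright: body 52 mm diameter up to 64 mm, then a tight ribbed cap 57 mm diameter and 20 mm high, its mid-height 32 mm above this point. Point: on the axis, half-way up (42 mm above the underside); z up. Tub and contents together: full about 0.54 kg, part-used 0.28 kg, nearly empty 0.08 kg, give or take 10 %
- tub_b_centre (a point): one of three white plastic screw-cap tubs that look the same, 84 mm tall, upright: body 52 mm diameter up to 64 mm, then a tight ribbed cap 57 mm diameter and 20 mm high, its mid-height 32 mm above this point. Point: on the axis, half-way up (42 mm above the underside); z up. Tub and contents together: full about 0.54 kg, part-used 0.28 kg, nearly empty 0.08 kg, give or take 10 %
- tub_c_centre (a point): one of three white plastic screw-cap tubs that look the same, 84 mm tall, upright: body 52 mm diameter up to 64 mm, then a tight ribbed cap 57 mm diameter and 20 mm high, its mid-height 32 mm above this point. Point: on the axis, half-way up (42 mm above the underside); z up. Tub and contents together: full about 0.54 kg, part-used 0.28 kg, nearly empty 0.08 kg, give or take 10 %
- tub_a: the same tub as tub_a_centre: origin at the centre of its underside, z up along its axis. Which of the three is the full one changes every time and cannot be seen; the contents are a stiff pack of steel spacers that can shift a millimetre or two inside
- tub_b: the same tub as tub_b_centre: origin at the centre of its underside, z up along its axis. Which of the three is the full one changes every time and cannot be seen; the contents are a stiff pack of steel spacers that can shift a millimetre or two inside
- tub_c: the same tub as tub_c_centre: origin at the centre of its underside, z up along its axis. Which of the three is the full one changes every time and cannot be seen; the contents are a stiff pack of steel spacers that can shift a millimetre or two inside
- tray_floor (a point): centre of the flat floor of the stainless-steel instrument tray, on the floor's upper face, 3 mm above the bench. The tray is open-topped, on non-slip feet so that it stays put, 180 x 140 mm outside and 20 mm high, with 3 mm walls (inside 174 x 134 mm, 17 mm deep) and a rolled rim; x runs along its 180 mm length, y along its 140 mm width
- tray: the steel tray itself: origin at the centre of its underside on the bench, axes as tray_floor
- dishes: stack of two clear petri dishes with electrode discs, 90 mm diameter, 31 mm high; origin at the centre of the underside; bystander
- tape: roll of paper label tape lying flat, 54 mm diameter, 19 mm high; origin at the centre of the underside; bystander
- tweezers: steel tweezers lying along their own x, 122 mm long, 11 mm wide, 6 mm high; origin at the centre of the underside; bystander
Things that resemble listed ones, but are neither listed nor needed, are in the scene too. What is shaped like the tub_a but purple or yellow is not meant.

How it is judged:
By the outcome, as a careful person would: the job done as asked, in the order asked, and still so for the second after the job is handed in, with the robot touching nothing.
It also fails if it takes over 58 s, if anything falls off the work surface, if the arm or the gripper's body presses on something with over 40 N, if the wrist force passes 120 N, or if a joint passes its speed limit or range.

## Working session

There is one attempt and no reset: what is moved stays moved. The work goes in short steps, Python scripts to look and compute and a tool call to move; the robot and the scene stay as the last step left them, time stands still between calls to the robot, and variables do not carry over. Pictures are saved under pics/ and viewed, at most 10 in all, crops included, and the job is handed in when it is done.

Besides the shell and the picture viewer there is one more tool, called after ">>>" by a JSON object that holds its "name" and its "arguments", one argument or row to a line. play_rows: Moves the arm, as the interface text tells. Its arguments: {"type":"object","properties":{"deltas":{"type":"array","items":{"type":"array","items":{"type":"number"}}},"hand":{"type":"number"},"newtons":{"type":"number"}},"required":["deltas"]}

```bash
mkdir -p pics; python3 - <<'E'
from rig import *
import cv2,numpy as np
s=read_state();print({k:np.round(v,3).tolist() for k,v in s.items()})
for c in ["top","side"]:
    g=get_image(c);cv2.imwrite(f"pics/{c}1.png",g["frame"][:,:,::-1])
    for n in ["tub_a_centre","tray_floor","tray","dishes","tape","tweezers"]:
        for d in spot_point(c,n): print(c,n,np.round(d["xyz"]),round(d["confidence"],2),
          (lambda p:np.round([g["cx"]+p[0]/p[2]*240/np.tan(np.radians(g["fov_y"]/2)),g["cy"]+p[1]/p[2]*240/np.tan(np.radians(g["fov_y"]/2))]))(np.array(g["R"])@np.array(d["xyz"])+np.array(g["t"])))
E
```

```text
{'time': 0.0, 'q': [1.294, 0.418, -0.01, 1.614, 0.005, 1.111, -0.053], 'qvel': [-0.0, -0.0, -0.0, -0.002, 0.0, -0.0, 0.0], 'tau': [0.0, -85.125, 0.64, -42.6, -0.049, 0.018, 0.0], 'position': [145.3, -607.505, 204.837], 'eef_rot': [-0.001, 0.993, 0.117, -0.0], 'force': [-0.249, -0.117, 0.725], 'ft_torque': [0.036, 0.041, 0.001], 'grip_force': 0.0, 'grip_width': 1.0}
top tub_a_centre [386.  46.  42.] 0.92 [290. 368.]
top tub_a_centre [454. 123.  39.] 0.82 [246. 328.]
top tub_a_centre [544.  68.  42.] 0.6 [278. 277.]
top tray_floor [ 470. -338.   -2.] 0.69 [501. 316.]
top tray [ 480. -338.    0.] 0.73 [501. 311.]
top dishes [732.  51.   1.] 0.95 [289. 176.]
top tape [ 724. -124.    2.] 0.6 [382. 180.]
top tape [732.  55.   0.] 0.53 [286. 176.]
top tweezers [693. 296.   1.] 0.75 [156. 198.]
side tub_a_centre [454. 126.  39.] 0.82 [240. 231.]
side tub_a_centre [548.  75.  42.] 0.74 [290. 240.]
side tub_a_centre [385.  50.  40.] 0.61 [204. 256.]
side tray_floor [ 475. -339.    4.] 0.91 [272. 440.]
side tray_floor [476. 275.   0.] 0.55 [249. 210.]
side tray [ 475. -337.    3.] 0.78 [271. 439.]
side dishes [736.  56.   0.] 0.6 [386. 253.]
side tape [ 723. -122.    0.] 0.97 [405. 312.]
side tape [688. 294.   1.] 0.7 [339. 197.]
side tweezers [ 474. -339.    3.] 0.56 [271. 441.]
side tweezers [688. 295.  -3.] 0.42 [339. 199.]
```

View pics/top1.png

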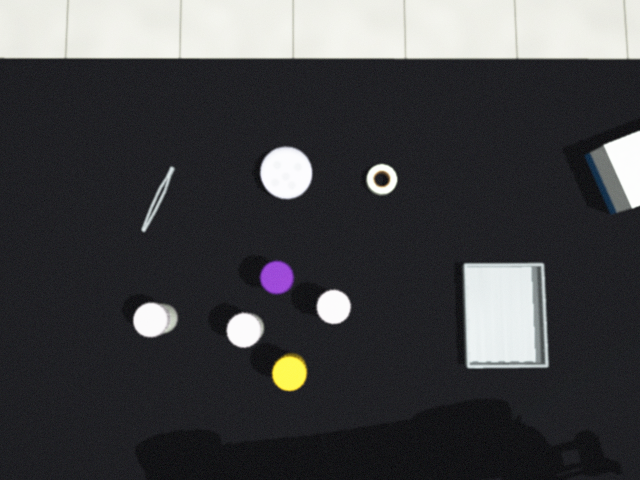

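View pics/side1.png

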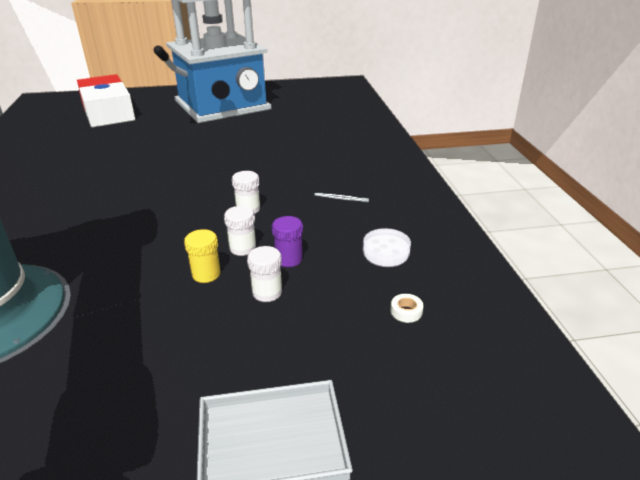

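The white tubs sit at top-view pixels (334,307), (244,330) and (153,320); purple (278,277) and yellow (290,372) are decoys. The detector mixed colours, so I fit tub silhouettes to colour blobs myself.

```bash
cat > h.py <<'E'
from rig import *
import cv2,numpy as np
from scipy.optimize import minimize
def proj(g,X):
    f=240/np.tan(np.radians(g["fov_y"]/2));P=np.atleast_2d(X)@np.array(g["R"]).T+np.array(g["t"])
    return np.c_[g["cx"]+f*P[:,0]/P[:,2],g["cy"]+f*P[:,1]/P[:,2]]
a=np.linspace(0,2*np.pi,40)
def sil(g,x,y,z0=0):
    m=np.zeros((480*4,640*4),np.uint8)
    for r,zs in((26,(0,64)),(28.5,(64,84))):
        p=np.vstack([proj(g,np.c_[x+r*np.cos(a),y+r*np.sin(a),0*a+z+z0]) for z in zs])
        cv2.fillConvexPoly(m,cv2.convexHull(np.round(p*4+1.5).astype(np.int32)),1)
    return cv2.resize(m*255,(640,480),interpolation=cv2.INTER_AREA)/255.
def mask(g,col,x,y):
    h=cv2.cvtColor(g["frame"],cv2.COLOR_RGB2HSV);H,S,V=[h[...,i].astype(int) for i in range(3)]
    m={"w":(V>95)&(S<70),"p":(V>40)&(H>125)&(H<160)&(S>80),"y":(V>60)&(H>18)&(H<38)&(S>100)}[col]
    near=cv2.dilate((sil(g,x,y)>0).astype(np.uint8),np.ones((25,25)))
    n,l=cv2.connectedComponents((m&(near>0)).astype(np.uint8))
    c=proj(g,[x,y,60])[0].astype(int); return l==l[c[1],c[0]]
def fit(g,col,x,y):
    m=mask(g,col,x,y)
    r=minimize(lambda p:np.abs(sil(g,*p)-m).sum(),[x,y],method="Nelder-Mead",options=dict(initial_simplex=[[x-9,y-9],[x+12,y-6],[x,y+12]],xatol=.2,fatol=.5))
    return r.x,r.fun/m.sum()
E
python3 - <<'E'
from h import *
G={c:get_image(c) for c in("top","side")}
g=G["top"]
def inv(u,v,z):  # top pixel at height z
    return minimize(lambda p:np.sum((proj(g,[p[0],p[1],z])-[u,v])**2),[450,0],method="Nelder-Mead").x
for n,c,u,v in[("A","w",153,320),("B","w",244,330),("C","w",334,307),("P","p",277,277),("Y","y",290,372)]:
    p=inv(u,v,84); print(n,np.round(p),*[(k,np.round(fit(G[k],c,*p)[0],1),round(fit(G[k],c,*p)[1],3)) for k in G])
f=G["top"]["frame"][:,:,::-1];cv2.imwrite("pics/crop.png",cv2.resize(f[240:410,110:380],None,fx=2.9,fy=2.9))
# tray corners at rim z=20
print([np.round(inv(u,v,20)) for u,v in((464,264),(544,264),(548,367),(467,368))])
E
```

```text
A [471. 272.] ('top', array([471.8, 277.8]), np.float64(0.03)) ('side', array([473.2, 276.8]), np.float64(0.346))
B [454.   0.] ('top', array([246.8, 483.6]), np.float64(0.994)) ('side', array([ 191.3, -318.9]), np.float64(0.987))
C [491.  -0.] ('top', array([491.7, -26.8]), np.float64(0.111)) ('side', array([492.4, -27. ]), np.float64(0.284))
P [541.  66.] ('top', array([542.3,  67.7]), np.float64(0.095)) ('side', array([543.4,  68.7]), np.float64(0.102))
Y [384.  44.] ('top', array([381.8,  46.2]), np.float64(0.076)) ('side', array([383.3,  47.4]), np.float64(0.04))
[array([ 566., -267.]), array([ 565., -413.]), array([ 381., -412.]), array([ 381., -267.])]
```

View pics/crop.png

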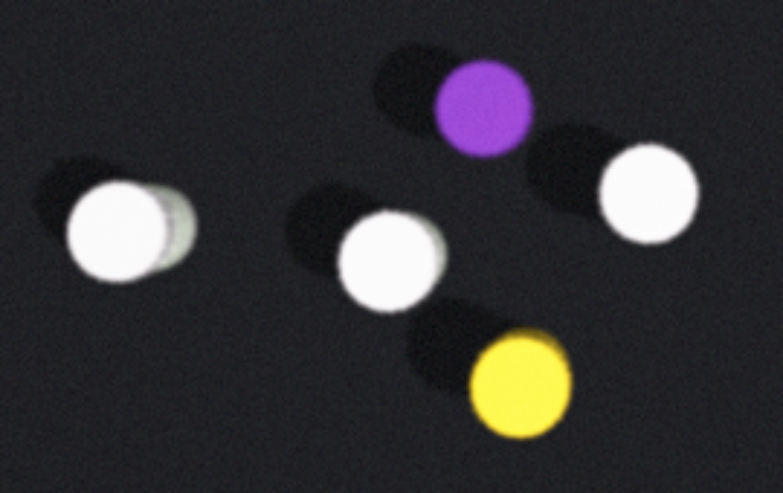

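The crop confirms that the white tubs at full-image pixels A (153,320), B (244,330) and C (334,307) match the description. Purple and yellow are excluded. The solver started badly for B and C, so I refit those and check which closing directions are clear.

```bash
python3 - <<'E'
from h import *
G={c:get_image(c) for c in("top","side")}
for n,p in[("B",(454,124)),("C",(491,-32)),("A",(473,277))]:
    for k in G: r=fit(G[k],"w",*p);print(n,k,np.round(r[0],1),round(r[1],3))
T=dict(A=(473,277),B=(454,124),C=(492,-30),P=(543,68),Y=(383,47))
for n in"ABC":
    o=[]
    for d in range(0,180,10):
        u=np.array([np.cos(np.radians(d)),np.sin(np.radians(d))])
        o.append((d,int(min(np.linalg.norm(np.array(T[n])+s*k*u-T[m]) for m in T if m!=n for s in(40,50,60) for k in(1,-1)))))
    print(n,o)
E
```

```text
B top [453.5 122.4] 0.033
B side [455.1 123.5] 0.368
C top [491.8 -28.3] 0.048
C side [492.4 -27. ] 0.2
A top [471.7 277.8] 0.03
A side [473.1 276.8] 0.324
A [(0, 154), (10, 147), (20, 137), (30, 127), (40, 117), (50, 108), (60, 101), (70, 96), (80, 94), (90, 94), (100, 98), (110, 104), (120, 112), (130, 121), (140, 131), (150, 142), (160, 150), (170, 157)]
B [(0, 63), (10, 67), (20, 58), (30, 50), (40, 45), (50, 44), (60, 48), (70, 54), (80, 63), (90, 73), (100, 78), (110, 68), (120, 59), (130, 51), (140, 46), (150, 45), (160, 48), (170, 54)]
C [(0, 91), (10, 87), (20, 77), (30, 68), (40, 59), (50, 53), (60, 50), (70, 51), (80, 56), (90, 63), (100, 72), (110, 82), (120, 82), (130, 76), (140, 73), (150, 73), (160, 77), (170, 83)]
```

>>> {"name": "play_rows", "arguments": {
  "deltas": [
    [3, -3, 0.5, 0],
    [6, -6, 1, 0],
    [9.4, -9.7, 1.6, 0],
    [12.6, -12.9, 2.1, 0],
    [15.7, -16.1, 2.7, 0],
    [18.9, -19.3, 3.2, 0],
    [22, -22.6, 3.7, 0],
    [25.2, -25.8, 4.3, 0],
    [28.3, -29, 4.8, 0],
    [31.5, -32.2, 5.3, 0],
    [34.6, -35.5, 5.9, 0],
    [37.8, -38.7, 6.4, 0],
    [40.9, -41.9, 7, 0],
    [44, -45, 7.5, 0],
    [46, -47.2, 7.8, 0],
    [47.2, -48.4, 8, 0],
    [47.2, -48.4, 8, 0],
    [47.2, -48.4, 8, 0]
  ],
  "hand": 9.4
}}

```text
time: 2.7
position: [491.6, -27.7, 125.4]
eef_rot: [0.0, 0.993, 0.117, -0.0]
force: [0.5, -1.0, -0.1]
grip_width: 0.999
grip_force: 0.0
```

```bash
python3 - <<'E'
from h import *
from scipy.spatial.transform import Rotation as Ro
s=read_state();g=get_image("wrist");f=240/np.tan(np.radians(g["fov_y"]/2))
w,x,y,z=s["eef_rot"];R=Ro.from_quat([x,y,z,w]).as_matrix();H=np.array(g["hand_eye"])
im=g["frame"][:,:,::-1].copy()
for zz,r in((84,28.5),):
    P=np.c_[491.9+r*np.cos(a),-27.7+r*np.sin(a),0*a+zz]
    t=(P-s["position"])@R; c=(t-H[:3,3])@H[:3,:3]
    rr=np.hypot(c[:,0],c[:,1]);th=np.arctan2(rr,c[:,2])
    uv=np.c_[g["cx"]+f*th*c[:,0]/rr,g["cy"]+f*th*c[:,1]/rr]
    cv2.polylines(im,[np.round(uv).astype(np.int32)],True,(0,0,255),1)
cv2.imwrite("pics/w1.png",im)
E
```

```text
(no output)
```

View pics/w1.png

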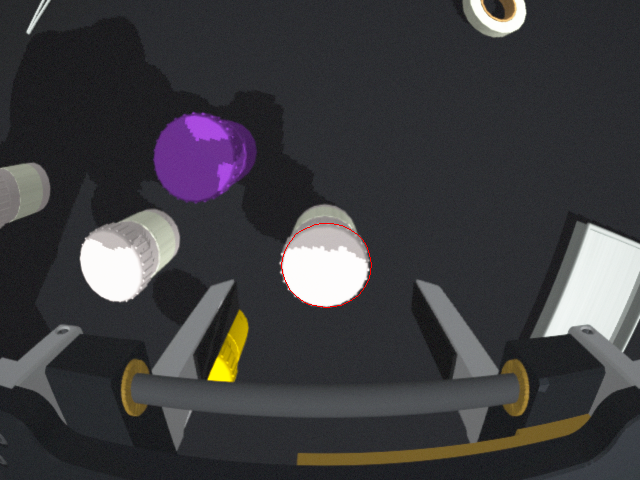

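The model circle matches C's cap (pixel 325,265), centred between the fingers. Now I'll descend onto the body.

>>> {"name": "play_rows", "arguments": {
  "deltas": [
    [0, 0, 2, 0],
    [0, 0, 4.5, 0],
    [0, 0, 7, 0],
    [0, 0, 9, 0],
    [0, 0, 10, 0],
    [0, 0, 10.2, 0],
    [0, 0, 10.2, 0]
  ]
}}

```text
time: 3.45
position: [492.0, -27.7, 23.9]
eef_rot: [0.0, 0.993, 0.117, 0.0]
force: [-0.6, -1.3, 0.6]
grip_width: 0.997
grip_force: 0.0
```

>>> {"name": "play_rows", "arguments": {
  "deltas": [
    [0, 0, 0, 0],
    [0, 0, 0, 0],
    [0, 0, 0, 0],
    [0, 0, 0, 0],
    [0, 0, 0, 0],
    [0, 0, 0, 0],
    [0, 0, 0, 0],
    [0, 0, 0, 0]
  ],
  "hand": 4.4,
  "newtons": 25
}}

```text
time: 4.25
position: [491.9, -27.2, 23.5]
eef_rot: [-0.0, 0.993, 0.117, 0.0]
force: [-1.5, 0.7, 5.4]
grip_width: 0.585
grip_force: 25.0
```

>>> {"name": "play_rows", "arguments": {
  "deltas": [
    [0, 0, -0.3, 0],
    [0, 0, -0.8, 0],
    [0, 0, -1.5, 0],
    [0, 0, -2.2, 0],
    [0, 0, -2.7, 0],
    [0, 0, -3, 0],
    [0, 0, -3, 0],
    [0, 0, -3, 0],
    [0, 0, -3, 0],
    [0, 0, -3, 0]
  ]
}}

```text
time: 5.25
position: [491.7, -27.3, 53.2]
eef_rot: [-0.0, 0.993, 0.117, -0.0]
force: [2.1, 0.1, -6.0]
grip_width: 0.59
grip_force: 25.0
```

>>> {"name": "play_rows", "arguments": {
  "deltas": [
    [0, 0, 0, 0],
    [0, 0, 0, 0],
    [0, 0, 0, 0]
  ]
}}

```text
time: 5.55
position: [491.8, -27.3, 53.4]
eef_rot: [-0.0, 0.993, 0.117, -0.0]
force: [-0.4, -0.2, -5.8]
grip_width: 0.591
grip_force: 25.0
```

```bash
python3 - <<'E'
from h import *
for i in range(4):
    g=get_image("side");s=read_state();print(np.round(s["force"],2),np.round(s["ft_torque"],2),np.round(s["tau"],2),s["grip_width"])
cv2.imwrite("pics/s2.png",cv2.resize(g["frame"][150:320,150:420,::-1],None,fx=2.9,fy=2.9))
E
```

```text
[-0.94  0.43 -5.35] [ 0.01 -0.02 -0.03] [-1.000e-02 -7.335e+01 -6.180e+00 -3.185e+01  0.000e+00 -8.000e-02
 -0.000e+00] 0.5896796001885877
[ 1.    0.52 -5.47] [-0.    0.04  0.02] [-1.000e-02 -7.335e+01 -6.180e+00 -3.186e+01  0.000e+00 -8.000e-02
 -0.000e+00] 0.5870558272350246
[ 0.46 -0.49 -4.9 ] [ 0.01 -0.02 -0.03] [-1.000e-02 -7.336e+01 -6.180e+00 -3.186e+01  0.000e+00 -8.000e-02
 -0.000e+00] 0.5875580786481822
[-0.05 -0.42 -5.18] [ 0.   -0.02 -0.02] [-1.000e-02 -7.336e+01 -6.180e+00 -3.186e+01  0.000e+00 -8.000e-02
  0.000e+00] 0.5871684127732506
```

View pics/s2.png

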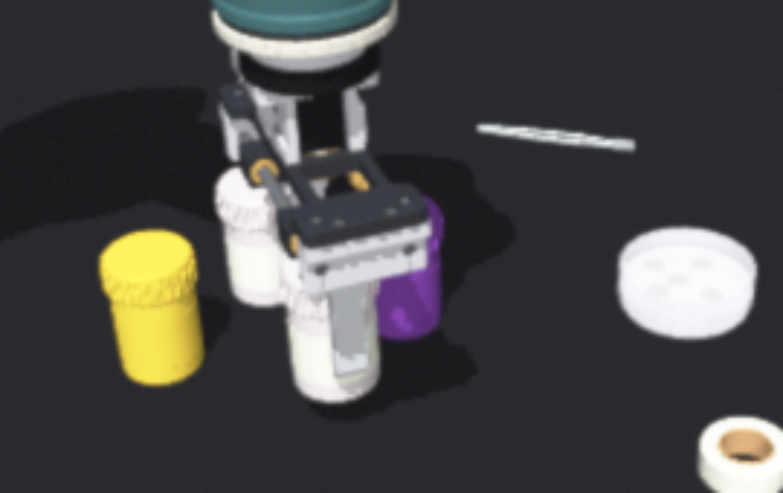

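C weighs about 5.3 N (0.54 kg). The part-used tub could reach at most 3.1 N, so C is the full one. The view shows it lifted upright, with its neighbours still standing. I'll carry it to the tray.

>>> {"name": "play_rows", "arguments": {
  "deltas": [
    [0, 0, -0.5, 0],
    [0, 0, -1.3, 0],
    [0, 0, -2.3, 0],
    [-0.2, 0.7, -3.2, 0],
    [-0.7, 2.2, -3.7, 0],
    [-1.3, 4.4, -4, 0],
    [-2.1, 7, -4, 0],
    [-2.9, 9.8, -4, 0],
    [-3.8, 12.6, -4, 0],
    [-4.6, 15.4, -4, 0],
    [-5.5, 18.2, -4, 0],
    [-6.3, 21, -4, 0],
    [-7.1, 23.8, -4, 0],
    [-7.8, 26.2, -4, 0],
    [-8.4, 28, -4, 0],
    [-8.8, 29.2, -4, 0],
    [-9, 29.9, -4, 0],
    [-9, 29.9, -4, 0],
    [-9, 29.9, -4, 0]
  ]
}}

```text
time: 7.65
position: [474.1, -338.2, 93.5]
eef_rot: [-0.0, 0.993, 0.118, 0.0]
force: [0.9, 0.6, -4.9]
grip_width: 0.587
grip_force: 25.0
```

```bash
python3 - <<'E'
from h import *
g=get_image("side");h=get_image("top");s=read_state();print(np.round(s["position"],1),np.round(s["force"],2),s["grip_width"])
for c in("top","side"):
    for d in spot_point(c,"tray_floor"): print(c,np.round(d["xyz"]),d["confidence"])
cv2.imwrite("pics/s3.png",np.hstack([cv2.resize(g["frame"][280:,150:400,::-1],None,fx=2,fy=2),cv2.resize(h["frame"][230:430,420:570,::-1],None,fx=2,fy=2)]))
E
```

```text
[ 474.2 -338.    93.5] [ 0.36 -0.27 -5.4 ] 0.5876922183497235
top [ 471. -339.   -0.] 0.96
top [ 473. -338.   73.] 0.37
side [ 476. -339.    6.] 0.75
```

>>> {"name": "play_rows", "arguments": {
  "deltas": [
    [0, 0, 0.5, 0],
    [0, 0, 1.5, 0],
    [0, 0, 2.8, 0],
    [0, 0, 4, 0],
    [0, 0, 5, 0],
    [0, 0, 5.6, 0],
    [0, 0, 6, 0],
    [0, 0, 6.2, 0],
    [0, 0, 6.3, 0],
    [0, 0, 6.3, 0],
    [0, 0, 6.3, 0]
  ]
}}

```text
time: 8.95
position: [474.0, -339.2, 30.7]
eef_rot: [0.0, 0.993, 0.117, 0.0]
force: [0.4, 0.2, -6.3]
grip_width: 0.587
grip_force: 25.0
```

>>> {"name": "play_rows", "arguments": {
  "deltas": [
    [0, 0, 0.05, 0],
    [0, 0, 0.1, 0],
    [0, 0, 0.15, 0],
    [0, 0, 0.2, 0],
    [0, 0, 0.25, 0],
    [0, 0, 0.3, 0],
    [0, 0, 0.3, 0],
    [0, 0, 0.3, 0]
  ]
}}

```text
time: 9.75
position: [473.9, -339.0, 27.4]
eef_rot: [-0.0, 0.993, 0.117, -0.0]
force: [-0.1, 0.3, -5.4]
grip_width: 0.588
grip_force: 25.0
```

```bash
python3 - <<'E'
from h import *
for i in range(3):
    g=get_image("side");s=read_state();print(np.round(s["position"],1),np.round(s["force"],2),s["grip_width"])
cv2.imwrite("pics/s4.png",cv2.resize(g["frame"][280:,150:400,::-1],None,fx=3,fy=3))
E
```

```text
[ 473.9 -339.    27.4] [ 0.3  -1.35 -5.1 ] 0.5870682274358952
[ 473.9 -339.    27.4] [-0.03  0.42 -5.52] 0.5905777108965868
[ 473.9 -339.    27.4] [ 0.51 -0.57 -5.64] 0.5884522681507194
```

View pics/s4.png

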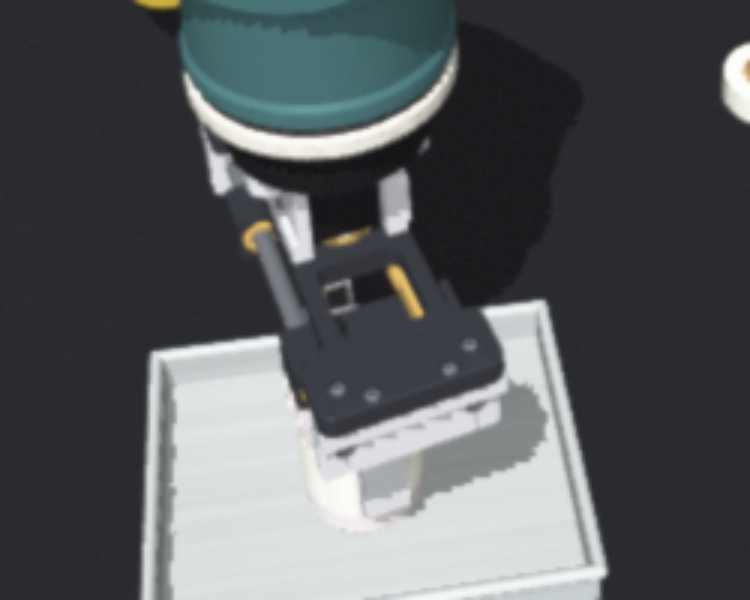

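The tub is just above the middle of the tray floor and its weight is still on the gripper. I'll lower it in half-millimetre steps.

>>> {"name": "play_rows", "arguments": {
  "deltas": [
    [0, 0, 0.03, 0],
    [0, 0, 0.06, 0],
    [0, 0, 0.09, 0],
    [0, 0, 0.09, 0],
    [0, 0, 0.09, 0]
  ]
}}

```text
time: 10.4
position: [473.9, -339.0, 26.6]
eef_rot: [-0.0, 0.993, 0.117, -0.0]
force: [-0.4, 0.4, -2.1]
grip_width: 0.59
grip_force: 25.0
```

>>> {"name": "play_rows", "arguments": {
  "deltas": [
    [0, 0, 0.02, 0],
    [0, 0, 0.04, 0],
    [0, 0, 0.05, 0],
    [0, 0, 0.05, 0]
  ]
}}

```text
time: 10.8
position: [474.1, -339.0, 26.6]
eef_rot: [0.0, 0.993, 0.117, 0.0]
force: [-4.3, 3.1, 8.2]
grip_width: 0.589
grip_force: 25.0
```

The tub is seated on the floor, so I'll release it.

>>> {"name": "play_rows", "arguments": {
  "deltas": [
    [0, 0, -0.03, 0],
    [0, 0, -0.03, 0],
    [0, 0, -0.03, 0]
  ]
}}

```text
time: 11.1
position: [474.0, -339.0, 26.6]
eef_rot: [0.0, 0.993, 0.117, 0.0]
force: [-2.7, 2.8, 5.1]
grip_width: 0.587
grip_force: 25.0
```

>>> {"name": "play_rows", "arguments": {
  "deltas": [
    [0, 0, 0, 0],
    [0, 0, 0, 0],
    [0, 0, 0, 0],
    [0, 0, 0, 0],
    [0, 0, 0, 0],
    [0, 0, 0, 0],
    [0, 0, 0, 0],
    [0, 0, 0, 0]
  ],
  "hand": 9.0
}}

```text
time: 11.9
position: [473.9, -339.1, 26.3]
eef_rot: [-0.0, 0.993, 0.117, -0.0]
force: [-0.8, -0.5, 0.7]
grip_width: 0.959
grip_force: 0.0
```

>>> {"name": "play_rows", "arguments": {
  "deltas": [
    [0, 0, -0.5, 0],
    [0, 0, -1.5, 0],
    [0, 0, -3.5, 0],
    [0, 0, -6, 0],
    [0, 0, -9, 0],
    [0, 0, -12, 0],
    [0, 0, -15, 0],
    [-3, 4, -17, 0],
    [-7, 8, -17, 0],
    [-11, 12, -17, 0],
    [-15, 16, -17, 0],
    [-18, 19, -17, 0],
    [-18, 19, -17, 0],
    [-18, 19, -17, 0]
  ]
}}

```text
time: 13.3
position: [340.8, -567.7, 196.7]
eef_rot: [0.0, 0.993, 0.115, -0.0]
force: [-0.2, 0.8, 0.3]
grip_width: 0.955
grip_force: 0.0
```

```bash
python3 - <<'E'
from h import *
s=read_state();print(s["time"],np.round(s["position"],1),np.round(s["force"],2),s["grip_width"])
G={c:get_image(c) for c in("top","side")}
for n,p in[("B",(454,124)),("A",(473,277))]:
    for k in G: r=fit(G[k],"w",*p);print(n,k,np.round(r[0],1),round(r[1],3))
for k in G: print(k,[(np.round(d["xyz"]),round(d["confidence"],2)) for n in("tub_c_centre","dishes","tape","tweezers") for d in spot_point(k,n)])
cv2.imwrite("pics/end.png",np.hstack([cv2.resize(G[k]["frame"][:,:,::-1],(400,300)) for k in G])); cv2.imwrite("pics/end2.png",G["side"]["frame"][:,:,::-1])
E
```

```text
13.3 [ 340.8 -567.7  196.7] [-0.23  0.85  0.32] 0.9546785493065778
B top [453.5 122.2] 0.034
B side [455.1 124. ] 0.235
A top [471.7 278. ] 0.03
A side [473.1 276.3] 0.324
top [(array([471., 281.,  45.]), 0.85), (array([733.,  54.,  -2.]), 0.39), (array([ 723., -120.,    0.]), 0.73), (array([473., 285.,  44.]), 0.65), (array([693., 298.,   0.]), 0.82), (array([733.,  54.,  -1.]), 0.24)]
side [(array([469., 277.,  43.]), 0.78), (array([734.,  55.,   4.]), 0.69), (array([ 723., -124.,    3.]), 0.88), (array([689., 295.,  -1.]), 0.61)]
```

View pics/end.png

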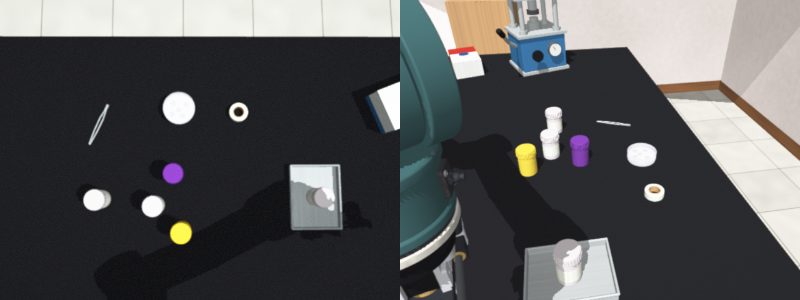

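View pics/end2.png

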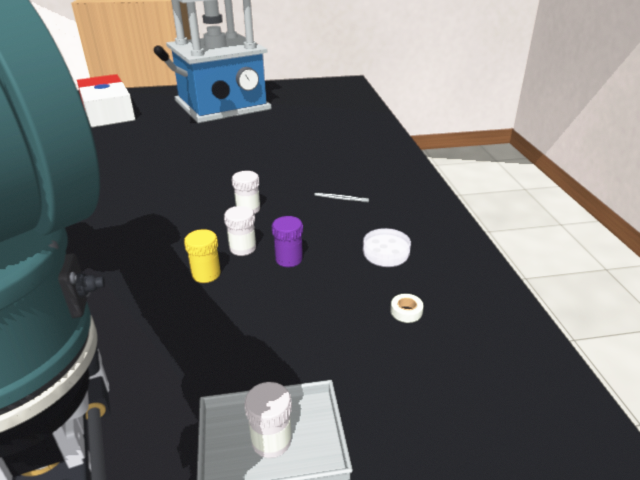

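The tub stands upright in the tray at side-view pixel (269,420). Tubs A and B, the decoys and the bystanders haven't moved, and the arm is clear.

```bash
python3 -c "
from rig import *
print(job_done())"
```

```text
the job is handed in; nothing more can be done
None
```

The full tub, `tub_c` by my labelling, is standing upright in the steel tray and the job is handed in; I hefted only that one, because its roughly 5.3 N (0.54 kg) matched only the full tub, and nothing else was moved.

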